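# Flip the queue tags of the scanned sherds

## Task

The black sherd and the cream sherd on the queue board have been scanned; the orange-brown one is still waiting. With a fingertip, flip the tags of the black and the cream sherd right over on their hinge, from orange to green, and press each one down until it lies flat at the back, leaving the waiting sherd's tag as it is. Only push the tags, gently; grip and pick up nothing, and leave the board, the sherds and everything else where they are.

Things in the scene. Friction and masses are not known exactly. Their poses are not given: they have to be found in the camera images.
- board: loose queue board, 2 kg: plywood plate 194x300 mm on rubber feet, an aluminium hinge rail (63 mm deep, top 54 mm above the desk) along its front, behind it three bays with 12 mm rims, a sherd in each. Origin at desk level below the middle of the hinge pin; x points from rail to bays (away from the robot), y along the pin to the left, z up. Rail x = -0.032 to 0.032, plate to x = 0.162
- tag_left (a joint): left flip tag, rad: 0 = lying to the front, orange face up; 1.57 upright; 3.14 = turned over, lying to the back, green face up. Plate 60 mm wide, 67 mm from pin to free edge, 4.4 mm thick, round 10 mm bead along that edge; its outer 35 mm overhang the rail, free below from z 0 to 0.055. Stops at 0 and 3.14; friction 0.03 N m holds it at any angle, 0.5 to 1 N at the edge turns it
- pin_left (a point): point on the hinge axis at the middle of the left tag, 60 mm above the desk; does not move with the tag
- bay_left (a point): middle of the felt floor of the left bay, 115 mm behind the pin, 23 mm above the desk; bay 84x80 mm
- tag_middle (a joint): middle flip tag, rad: 0 = lying to the front, orange face up; 1.57 upright; 3.14 = turned over, lying to the back, green face up. Plate 60 mm wide, 67 mm from pin to free edge, 4.4 mm thick, round 10 mm bead along that edge; its outer 35 mm overhang the rail, free below from z 0 to 0.055. Stops at 0 and 3.14; friction 0.03 N m holds it at any angle, 0.5 to 1 N at the edge turns it
- pin_middle (a point): point on the hinge axis at the middle of the middle tag, 60 mm above the desk; does not move with the tag
- bay_middle (a point): middle of the felt floor of the middle bay, 115 mm behind the pin, 23 mm above the desk; bay 84x80 mm
- tag_right (a joint): right flip tag, rad: 0 = lying to the front, orange face up; 1.57 upright; 3.14 = turned over, lying to the back, green face up. Plate 60 mm wide, 67 mm from pin to free edge, 4.4 mm thick, round 10 mm bead along that edge; its outer 35 mm overhang the rail, free below from z 0 to 0.055. Stops at 0 and 3.14; friction 0.03 N m holds it at any angle, 0.5 to 1 N at the edge turns it
- pin_right (a point): point on the hinge axis at the middle of the right tag, 60 mm above the desk; does not move with the tag
- bay_right (a point): middle of the felt floor of the right bay, 115 mm behind the pin, 23 mm above the desk; bay 84x80 mm
- sherd_black: black-grey pottery sherd, 43x39x11 mm, loose, lying in one of the three bays (which one varies); origin at the centre of its underside
- sherd_cream: cream (pale buff) pottery sherd, 63x63x11 mm, loose, lying in one of the three bays (which one varies); origin at the centre of its underside
- sherd_orange: orange-brown pottery sherd, 46x61x16 mm, loose, lying in one of the three bays (which one varies); origin at the centre of its underside
- eraser: white eraser in a blue sleeve, 20x42x12 mm, at the left of the desk; origin at the centre of its underside; not part of the job
Not all that is in view belongs to the job. What is shaped like the sherd_orange but red or yellow is not meant.

How it is judged:
By the outcome, as a careful person would: the job done as asked, in the order asked, and still so for the second after the job is handed in, with the robot touching nothing.
It also fails if it takes over 51 s, if anything falls off the work surface, if the arm or the gripper's body presses on something with over 40 N, if the wrist force passes 120 N, or if a joint passes its speed limit or range.

## Robot

A 7-joint arm with a two-finger parallel gripper is mounted at the origin on a cart in front of the work surface, level with it; the furniture and walls round the work are solid. World frame = base frame: x ahead of the robot, y to its left, z up, the work surface at z = 0. Lengths are in m, angles in rad, forces in N, time in s.
With the tool pointing down it reaches from about 0.425 to 0.875 m from the base axis. Payload 8.4 kg.
Tool frame: the origin (TCP) lies midway between the tips of the shut fingers; the grasp point (between the pads) lies bot.hold_point_z behind it (bot.hold_point_z is the distance from the TCP to the grasp point, in m); z points along the fingers, y is the line along which they close (so a half turn about z gives the same grasp; the last joint's range is limited). The gripper opens to 85 mm and grips with 20 to 120 N. Pads are 22 mm wide; open, the fingers measure 114 mm over their backs; the gripper's body (76 mm by 85 mm) begins 54 mm behind the grasp point. The pads swing forward as they close: fully open they stand 13 mm farther back than shut.
Start: joints at [1.058, 0.333, 0.04, 1.465, -0.013, 1.343, -0.059], TCP at [0.261, -0.595, 0.231] pointing down, gripper open.
Joint ranges: [-2.58, 2.58], [-0.38, 2.09], [-1.3, 1.39], [0.25, 2.4], [-1.5, 4.64], [0.08, 2.09], [-2.65, 2.65]. Speed limits (rad/s): [2.22, 2.22, 2.79, 2.79, 3.14, 3.14, 3.14].

## Interface

Orientations are given as [roll, pitch, yaw] about the fixed x, y, z axes, in that order (R = Rz(yaw) Ry(pitch) Rx(roll)).
In Python, from plant import bot, planner, imaging, job gives the robot as it stands. Calls block until the motion is done:
- bot.move_to(position, orientation): joint-space move of the TCP to a pose.
- bot.move_straight(position, orientation=None, max_speed=0.15, max_force=None): straight line of the TCP; orientation=None keeps the orientation; max_speed is the mean speed in m/s. With max_force (N) it stops when the force on the tool has changed by that much, and returns True; else False.
- bot.move_j(angles): joint-space move.
- bot.move_gripper(opening, newtons=None): opening from 0.0 (shut) to 1.0 (fully open); newtons is the grip in N (None keeps the last); returns when the fingers have stopped.
- bot.hold(seconds).
- planner.solve_ik(position, orientation): joint angles nearest the present ones, or None.
- imaging.camera(name): name is "scene" or "top"; returns a dict with "image" (420x560x3 uint8, red, green, blue), "K" (3x3 intrinsics, pixels), "k1" (the pictures are not rectified: a ray, as slopes to the right and down, at radius r is drawn at 1 + k1 r^2 times it, then the intrinsics apply), "T" (4x4, takes a point from camera to world coordinates). Camera axes: x right, y up, looking along -z (the intrinsics and any distortion apply to the point x, -y, -z); pixel columns grow to the right and rows downward; lengths in m; the calibration is good to about 2 mm. A picture is of the moment at which its call begins. There is no depth.
A pose or a line that the arm cannot do raises bot.MotionError and nothing moves.
- job.close_job(): hands the job in; it is judged then, once.
Readings, each from a call of its own:
- bot.read_clock(): time.
- bot.read_joints(): joint angles.
- bot.read_qvel(): joint speeds.
- bot.read_tau(): joint torques, N m.
- bot.read_tcp_pos(): TCP position.
- bot.read_tool_rot(): TCP orientation.
- bot.read_wrist_force(): force on the tool from outside, world axes, zero at the start.
- bot.read_wrist_torque(): the same for the moment, N m.
- bot.read_width(): opening from 0.0 (shut) to 1.0 (fully open).
- bot.read_grasp_force(): force on a finger pad.
Only numpy, scipy, OpenCV 4.12 (cv2) and the standard library are available. Lean on these libraries where they do the work, as an engineer would, in place of code of your own. Each camera call takes 0.05 s, during which the arm holds its last target. There are 200 camera calls.

## Working session

There is one attempt and no reset: what is moved stays moved. The work goes in short steps, each a Python script; the robot and the scene stay as the last script left them, time stands still between calls to the robot, and variables do not carry over. Pictures are saved under pics/ and viewed, at most 10 in all, crops included, and the job is handed in when it is done.

```bash
mkdir -p pics
python3 - <<'E'
from plant import bot, planner, imaging, job
import cv2
for n in("scene","top"):
    c=imaging.camera(n); cv2.imwrite(f"pics/{n}0.png",c["image"][:,:,::-1]); print(n,c["K"].tolist(),c["k1"],c["T"].round(4).tolist())
print(bot.read_clock(),bot.read_tool_rot(),bot.hold_point_z)
E
```

```text
scene [[523.5046091661139, 0.0, 283.9648568305442], [0.0, 523.5046091661139, 211.9061462846361], [0.0, 0.0, 1.0]] 0.06616827323890431 [[-0.6977, 0.355, -0.6223, 0.0971], [-0.7161, -0.3206, 0.62, 0.6938], [0.0207, 0.8782, 0.4779, 0.5635], [0.0, 0.0, 0.0, 1.0]]
top [[399.26342451754476, 0.0, 280.26724015226245], [0.0, 399.26342451754476, 209.36906101670905], [0.0, 0.0, 1.0]] -0.09432407397930796 [[-0.0168, 0.9816, -0.1901, 0.5417], [-0.9997, -0.0194, -0.0119, 0.0546], [-0.0154, 0.1899, 0.9817, 0.9081], [0.0, 0.0, 0.0, 1.0]]
0.1 [-3.14016919e+00  7.18042628e-05  4.13780503e-01] 0.0187
```

View pics/top0.png

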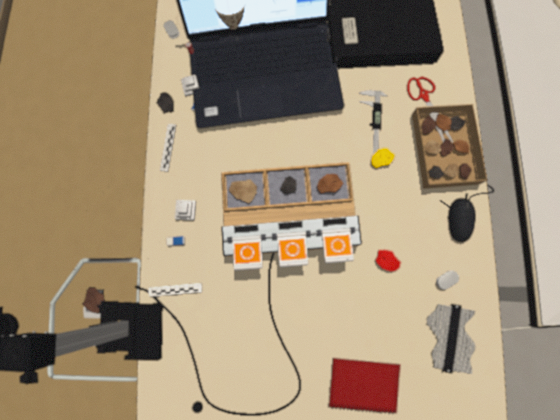

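View pics/scene0.png

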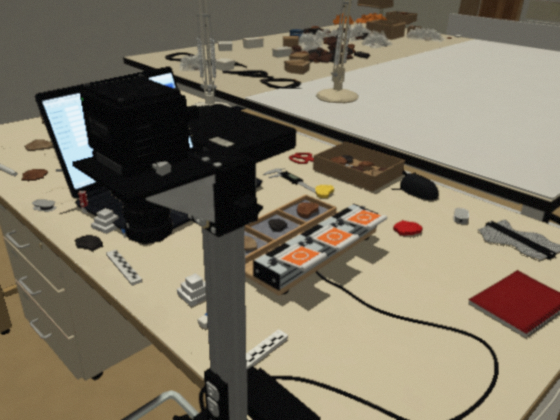

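Top view: the board's tags are at (247,253), (292,249) and (338,245), all orange. The bays hold a tan sherd (244,188), a black one (288,185) and an orange-brown one (329,183). I'll enlarge to confirm these and to read the corners.

Run:
```python
import cv2
a=cv2.imread("pics/top0.png")[155:275,212:372]
cv2.imwrite("pics/topcrop.png",cv2.resize(a,None,fx=5,fy=5,interpolation=cv2.INTER_CUBIC))
a=cv2.imread("pics/scene0.png")[190:300,240:400]
cv2.imwrite("pics/scenecrop.png",cv2.resize(a,None,fx=5,fy=5,interpolation=cv2.INTER_CUBIC))
```

```text
(no output)
```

View pics/topcrop.png

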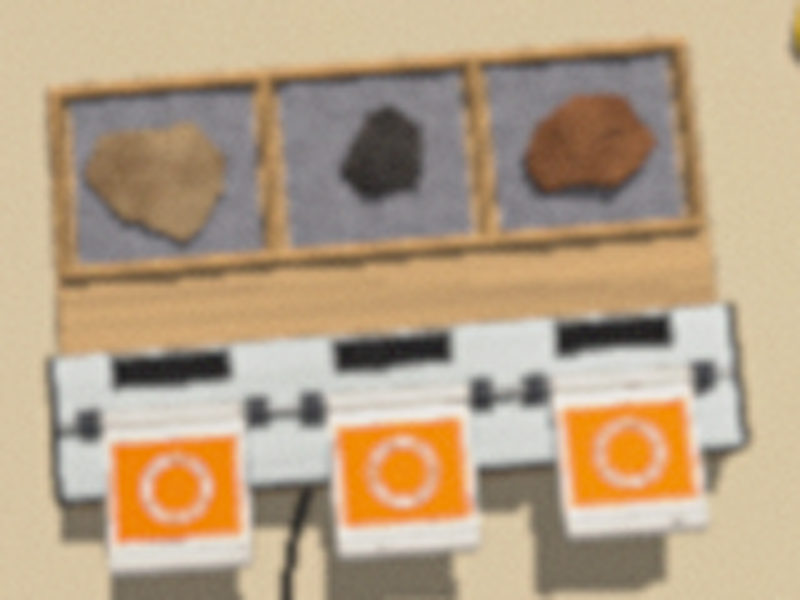

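View pics/scenecrop.png

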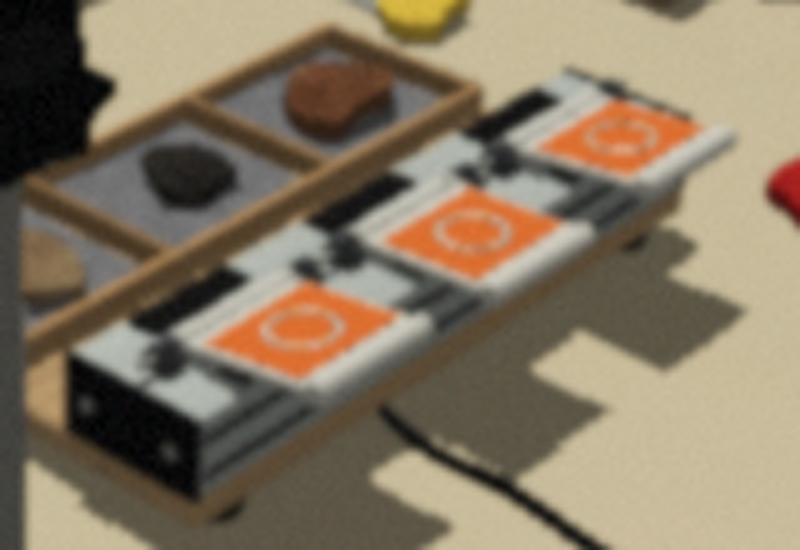

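Crop: the left bay holds the cream sherd at (155,180) and the middle bay the black one at (385,155). The right bay holds the orange-brown one at (590,145). The yellow and red sherd lookalikes are off the board. So the left and middle tags get flipped. Next I'll work out the board pose and which tool tilts the arm can reach.

```bash
cat > h.py <<'E'
from plant import bot, planner, imaging, job
import numpy as np, cv2
from scipy.spatial.transform import Rotation as R
def back(c,uv,z):
    u=(np.array(uv,float)-c["K"][:2,2])/c["K"][0,0]; s=u.copy()
    for _ in range(20): s=u/(1+c["k1"]*(s@s))
    d=c["T"][:3,:3]@np.array([s[0],-s[1],-1]); o=c["T"][:3,3]
    return o+d*(z-o[2])/d[2]
def tool(direction, yvec):
    z=np.array(direction,float); z/=np.linalg.norm(z)
    y=np.array(yvec,float); y-=z*(y@z); y/=np.linalg.norm(y)
    return R.from_matrix(np.c_[np.cross(y,z),y,z]).as_euler("xyz")
E
python3 - <<'E'
from h import *
np.set_printoptions(precision=4,suppress=True)
c=imaging.camera("top"); s=imaging.camera("scene")
f=lambda p,z:back(c,(212+(p[0]-2)/5,155+(p[1]-2)/5),z)
g=lambda p,z:back(s,(240+(p[0]-2)/5,190+(p[1]-2)/5),z)
for n,p,z in [("pinL",(88,425),.06),("pLM",(284,409),.06),("pMR",(509,391),.06),("pinR",(705,377),.06),
 ("bL",(112,570),.06),("bL2",(248,561),.06),("bM",(340,555),.06),("bM2",(478,547),.06),("railFL",(60,500),.054),("railFR",(745,445),.054),("railBL",(50,357),.054),("railBR",(733,303),.054)]:
    print(n,f(p,z))
print("scene")
for n,p,z in [("bML",(490,290),.06),("bMR",(590,235),.06),("bLL",(315,388),.06),("bLR",(428,322),.06),("pLM",(328,258),.06),("pL",(165,357),.06)]: print(n,g(p,z))
print("black thing", [back(c,(130,330),z) for z in(0,.2,.4)], [back(s,(185,150),z) for z in (0,.2,.4)])
P=np.array([.40,.03,.04])
for a in (30,45,60,75):
  for az in (0,-30,-60,-90,30,60,90):
    d=[np.sin(np.radians(a))*np.cos(np.radians(az)),np.sin(np.radians(a))*np.sin(np.radians(az)),-np.cos(np.radians(a))]
    r=[]
    for k,yv in enumerate(([0,1,0],[0,-1,0],[1,0,0],[-1,0,0])):
      try:
        if planner.solve_ik(P,tool(d,yv)) is not None:
          r.append(k)
      except Exception as e: r.append(str(e)[:20])
    print(a,az,r)
E
```

```text
pinL [0.6421 0.1754 0.06  ]
pLM [0.6476 0.0913 0.06  ]
pMR [ 0.6535 -0.0051  0.06  ]
pinR [ 0.6578 -0.0894  0.06  ]
bL [0.5803 0.1649 0.06  ]
bL2 [0.5832 0.1072 0.06  ]
bM [0.5851 0.0683 0.06  ]
bM2 [0.5874 0.01   0.06  ]
railFL [0.6107 0.1881 0.054 ]
railFR [ 0.6288 -0.1062  0.054 ]
railBL [0.6728 0.193  0.054 ]
railBR [ 0.6908 -0.1042  0.054 ]
scene
bML [0.5922 0.0625 0.06  ]
bMR [0.592  0.0058 0.06  ]
bLL [0.5919 0.1533 0.06  ]
bLR [0.5932 0.0947 0.06  ]
pLM [0.6465 0.0899 0.06  ]
pL [0.6396 0.1779 0.06  ]
black thing [array([0.4477, 0.4084, 0.    ]), array([0.4684, 0.3305, 0.2   ]), array([0.4891, 0.2526, 0.4   ])] [array([ 1.2823, -0.0851,  0.    ]), array([0.8616, 0.1913, 0.2   ]), array([0.441 , 0.4678, 0.4   ])]
30 0 []
30 -30 []
30 -60 [0, 2, 3]
30 -90 [0, 1, 2, 3]
30 30 []
30 60 [0]
30 90 [0, 1, 2, 3]
45 0 []
45 -30 []
45 -60 [0, 2, 3]
45 -90 [0, 1, 2, 3]
45 30 []
45 60 []
45 90 [0, 1, 2, 3]
60 0 []
60 -30 []
60 -60 [0, 1, 2, 3]
60 -90 [0, 1, 2, 3]
60 30 []
60 60 []
60 90 [0, 1, 2, 3]
75 0 []
75 -30 []
75 -60 [0, 1, 2, 3]
75 -90 [0, 1, 2, 3]
75 30 []
75 60 [0, 1, 2, 3]
75 90 [0, 1, 2, 3]
```

Run:
```python
from h import *
np.set_printoptions(precision=3,suppress=True)
c=imaging.camera("top"); s=imaging.camera("scene")
def tri(a,b):
    o1=c["T"][:3,3];o2=s["T"][:3,3];d1=back(c,a,0)-o1;d2=back(s,b,0)-o2
    t=np.linalg.lstsq(np.c_[d1,-d2],o2-o1,rcond=None)[0]; p,q=o1+t[0]*d1,o2+t[1]*d2
    return (p+q)/2,np.linalg.norm(p-q)
for a in [(130,330),(150,320),(20,352),(60,345)]:
    for b in [(138,90),(138,150),(230,140),(230,180),(270,135)]:
        print(a,b,*tri(a,b))
im=cv2.cvtColor(c["image"],cv2.COLOR_RGB2BGR)[240:420,0:220]; j=cv2.cvtColor(s["image"],cv2.COLOR_RGB2BGR)[60:420,60:330]
A=cv2.resize(im,None,fx=2,fy=2); B=cv2.resize(j,(330,440)); W=np.zeros((440,780,3),np.uint8); W[:360,:440]=A; W[:,445:775]=B
cv2.imwrite("pics/col.png",W)
# forward tilt reach
e=np.array([.998,.059,0])
for y in (.136,.043):
  for a in (30,45,60):
    for az in (-30,0,3.4,30):
      d=[np.sin(np.radians(a))*np.cos(np.radians(az)),np.sin(np.radians(a))*np.sin(np.radians(az)),-np.cos(np.radians(a))]
      o=[]
      for yv in ([0,1,0],[0,-1,0]):
        q=[planner.solve_ik(P,tool(d,yv)) for P in ([.60,y,.035],[.64,y,.11],[.72,y,.08])]
        o.append([x is not None for x in q]); 
        if a==45 and az==0: print(q)
      print(y,a,az,o)
```

```text
(130, 330) (138, 90) [0.536 0.346 0.385] 0.19199955054099313
(130, 330) (138, 150) [0.529 0.363 0.327] 0.18241729757258224
(130, 330) (230, 140) [0.511 0.311 0.34 ] 0.08703900384395548
(130, 330) (230, 180) [0.504 0.323 0.297] 0.07824274343000254
(130, 330) (270, 135) [0.499 0.289 0.349] 0.04353724435837643
(150, 320) (138, 90) [0.553 0.327 0.379] 0.20739210782813314
(150, 320) (138, 150) [0.547 0.344 0.317] 0.19904446954072122
(150, 320) (230, 140) [0.528 0.29  0.329] 0.09853075541241084
(150, 320) (230, 180) [0.522 0.302 0.284] 0.09016458526544911
(150, 320) (270, 135) [0.515 0.267 0.338] 0.05273434294039115
(20, 352) (138, 90) [0.482 0.435 0.417] 0.0890320375967824
(20, 352) (138, 150) [0.472 0.456 0.373] 0.07272548267004868
(20, 352) (230, 140) [0.457 0.408 0.39 ] 0.0003629659987148413
(20, 352) (230, 180) [0.448 0.424 0.359] 0.012322005653005084
(20, 352) (270, 135) [0.447 0.389 0.398] 0.03363617874504282
(60, 345) (138, 90) [0.5   0.404 0.404] 0.1260231155839633
(60, 345) (138, 150) [0.491 0.424 0.355] 0.11167646681581926
(60, 345) (230, 140) [0.475 0.375 0.371] 0.0308975545737
[... 1339 characters left out ...]
[[True, True, True], [True, True, True]]
[None, array([ 0.605,  0.155, -0.853,  2.271,  1.646,  0.254, -0.168]), array([ 0.621,  0.433, -0.907,  2.109,  1.774,  0.411, -0.138])]
[None, array([-1.487,  0.243,  1.384,  2.347,  4.351,  0.099,  0.118]), array([-0.387,  0.28 ,  0.221,  2.156,  2.221,  0.101,  2.322])]
0.043 45 0 [[False, True, True], [False, True, True]]
0.043 45 3.4 [[False, True, True], [False, True, True]]
0.043 45 30 [[True, True, True], [True, True, True]]
0.043 60 -30 [[True, True, True], [True, True, True]]
0.043 60 0 [[False, False, True], [False, False, True]]
0.043 60 3.4 [[False, False, True], [False, False, True]]
0.043 60 30 [[False, True, True], [False, True, True]]
```

View pics/col.png

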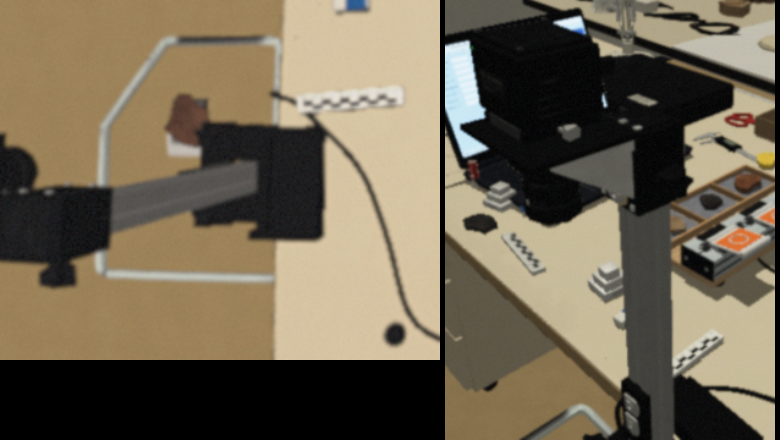

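A scan head on a column is clamped at the desk's left edge, around x≈0.45, y≈0.4, so I'll keep the arm to the right of it. I'll start with the left tag: fingers shut and tilted 60° forward, slide under the overhang, then follow the arc.

```bash
cat >> h.py <<'E'
EX=np.array([.9983,.059,0]); PIN={"left":np.array([.6450,.139,0]),"middle":np.array([.651,.043,0])}
def W(tag,X,Z): return PIN[tag]+EX*X+np.array([0,0,Z])
def tilt(a,az):
    a,az=np.radians([a,az]); d=[np.sin(a)*np.cos(az),np.sin(a)*np.sin(az),-np.cos(a)]
    return tool(d,[-np.sin(az),np.cos(az),0])
A=tilt(60,-27)
def snap(n,name="top"):
    c=imaging.camera(name); cv2.imwrite(f"pics/{n}.png",c["image"][:,:,::-1])
def crops(n):
    a=imaging.camera("top")["image"][150:290,200:380]; b=imaging.camera("scene")["image"][150:310,200:420]
    w=np.vstack([cv2.resize(a,(360,280)),np.zeros((10,360,3),np.uint8)]); b=cv2.resize(b,(400,290))
    cv2.imwrite(f"pics/{n}.png",np.hstack([w,b])[:,:,::-1])
E
python3 - <<'E'
from h import *
np.set_printoptions(precision=3,suppress=True)
bot.move_gripper(0.0)
bot.move_to(W("left",-.16,.16),A); print(bot.read_joints(),bot.read_clock())
bot.move_straight(W("left",-.13,.02)); 
print("in",bot.move_straight(W("left",-.054,.02),max_speed=.08,max_force=6),bot.read_tcp_pos()-W("left",0,0),bot.read_wrist_force(),bot.read_clock())
print("up",bot.move_straight(W("left",-.054,.06),max_speed=.08,max_force=8),bot.read_tcp_pos()-W("left",0,0),bot.read_wrist_force(),bot.read_clock())
crops("c1")
E
```

```text
Traceback (most recent call last):
plant.MotionError: the arm cannot take that pose within its joint ranges
```

Run:
```python
from h import *
np.set_printoptions(precision=2,suppress=True)
wp=[(-.10,.15),(-.10,.02),(-.054,.02),(-.054,.06),(-.03,.095),(-.005,.105),(.033,.085)]
for t in("left","middle"):
  for a in (45,52,60,68):
    for az in range(-90,91,15):
      A=tilt(a,az); q=[planner.solve_ik(W(t,*w),A) for w in wp]
      s="".join(".x"[x is not None] for x in q)
      if s.count("x")>=6: print(t,a,az,s,q[2],q[5], [round(float(abs(q[i+1]-q[i]).max()),1) if q[i] is not None and q[i+1] is not None else None for i in range(6)])
```

```text
left 45 -90 xxxxxxx [-0.05  0.97 -0.92  1.5   1.13  1.82 -1.19] [-0.05  0.93 -0.94  1.35  1.14  1.92 -1.03] [0.2, 0.1, 0.0, 0.1, 0.1, 0.1]
left 45 -75 xxxxxxx [-0.02  0.91 -0.95  1.67  1.24  1.72 -1.08] [ 0.01  0.86 -1.01  1.53  1.25  1.81 -0.92] [0.2, 0.1, 0.0, 0.1, 0.1, 0.1]
left 45 -60 xxxxxxx [-0.06  0.75 -0.86  1.84  1.28  1.5  -0.96] [ 0.06  0.76 -1.02  1.71  1.31  1.64 -0.79] [0.2, 0.1, 0.1, 0.1, 0.1, 0.1]
left 45 -45 xxxxxxx [ 0.09  0.74 -1.01  2.    1.46  1.43 -0.87] [ 0.09  0.59 -0.96  1.88  1.33  1.38 -0.65] [0.4, 0.1, 0.1, 0.1, 0.1, 0.1]
left 45 -30 xxxxxxx [-0.23  0.44 -0.53  2.17  1.42  0.96 -0.77] [ 0.4   0.69 -1.29  2.02  1.57  1.36 -0.52] [0.3, 0.5, 0.1, 0.5, 0.2, 0.4]
left 45 -15 xxxxxxx [ 0.4   0.62 -1.14  2.27  1.79  1.06 -0.63] [ 0.27  0.33 -0.93  2.15  1.47  0.8  -0.38] [0.7, 0.1, 0.2, 0.1, 0.1, 0.3]
left 45 0 x.xxxxx [ 0.52  0.49 -1.09  2.35  1.98  0.74 -0.56] [ 0.38  0.23 -0.88  2.23  1.58  0.47 -0.24] [None, None, 0.2, 0.2, 0.1, 0.7]
left 45 60 .xxxxxx [ 0.28  0.41 -0.21  2.14 -1.27  0.65 -2.49] [-0.76  0.52  1.02  2.05 -1.47  1.14 -2.59] [None, 0.1, 0.1, 1.2
[... 8259 characters left out ...]
iddle 68 -30 .xxxxxx [ 0.12  0.83 -0.86  2.32  2.06  1.62 -1.11] [-0.68  0.41  0.04  2.29  1.76  1.04 -1.1 ] [None, 0.1, 0.2, 1.1, 0.1, 0.9]
middle 68 45 xxxxxxx [ 1.4   1.07 -1.09  2.22 -1.26  0.31 -1.98] [ 1.29  0.8  -1.08  2.15 -1.32  0.45 -2.2 ] [0.6, 0.1, 0.3, 0.2, 0.1, 0.2]
middle 68 60 xxxxxxx [ 0.49  0.69 -0.05  2.07 -1.48  1.16 -1.99] [ 0.39  0.56  0.01  1.99 -1.45  1.19 -2.21] [0.3, 0.1, 0.1, 0.1, 0.1, 0.1]
middle 68 75 xxxxxxx [ 0.45  0.78 -0.02  1.86 -1.23  1.31 -2.09] [ 0.37  0.68  0.03  1.77 -1.23  1.38 -2.27] [0.2, 0.1, 0.1, 0.1, 0.1, 0.1]
middle 68 90 xxxxxxx [ 0.4   0.87 -0.01  1.64 -1.03  1.47 -2.15] [ 0.34  0.8   0.03  1.54 -1.06  1.56 -2.3 ] [0.2, 0.1, 0.1, 0.1, 0.1, 0.1]
```

Tilting 45° with azimuth −30° reaches every waypoint and keeps the wrist at y≈0.21, clear of the column.

```bash
sed -i 's/^A=.*/A=tilt(45,-30)/' h.py
python3 - <<'E'
from h import *
np.set_printoptions(precision=3,suppress=True)
t="left"; st=lambda n,r:print(n,r,bot.read_tcp_pos()-W(t,0,0),bot.read_wrist_force(),round(bot.read_clock(),2))
bot.move_to(W(t,-.10,.15),A); st("above",bot.read_joints())
bot.move_straight(W(t,-.10,.02)); st("low","")
st("in",bot.move_straight(W(t,-.056,.02),max_speed=.08,max_force=6))
st("up",bot.move_straight(W(t,-.056,.06),max_speed=.08,max_force=8))
crops("c1")
E
```

```text
above [ 0.427  0.274 -1.288  2.168  1.226  1.136 -0.497] [-0.1   -0.007  0.15 ] [ 0.219 -0.255 -0.516] 3.84
low  [-0.099 -0.006  0.021] [-0.233 -0.522 -0.289] 4.86
in False [-0.056 -0.003  0.02 ] [ 0.134  0.509 -0.262] 5.56
up False [-0.056 -0.004  0.06 ] [1.309 0.236 0.627] 6.21
```

View pics/c1.png

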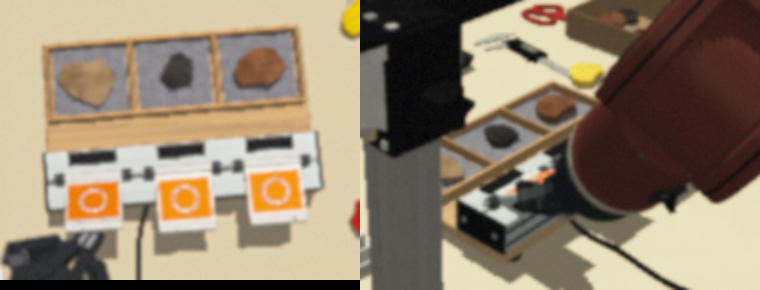

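The finger is under the left tag, at crop (92,235), and the tag is starting to lift with about 1 N. I'll carry on along the arc.

```bash
cat >> h.py <<'E'
D=tilt(8,-30)
def st(t,n,r): print(n,r,(bot.read_tcp_pos()-W(t,0,0)).round(3),bot.read_wrist_force().round(1),round(bot.read_clock(),2))
def arc(t):
    for th in np.radians([40,60,80,100,120,138]):
        r=bot.move_straight(W(t,-.05*np.cos(th)-.008,.055+.05*np.sin(th)),max_speed=.1,max_force=10)
        st(t,"arc",r)
        if r: return False
    return True
E
python3 - <<'E'
from h import *
arc("left"); crops("c2")
E
```

```text
arc False [-0.046 -0.003  0.087] [-1.1  0.3 -0. ] 6.75
arc False [-0.033 -0.002  0.098] [ 0.4 -0.3 -0.8] 7.08
arc False [-0.017 -0.001  0.104] [0.3 0.2 0.7] 7.4
arc False [ 0.    -0.     0.104] [ 0.3 -0.7 -1. ] 7.72
arc False [0.017 0.001 0.098] [-0.5  0.4  0.1] 8.05
arc False [0.029 0.002 0.088] [-0.8 -0.3  0.6] 8.36
```

View pics/c2.png

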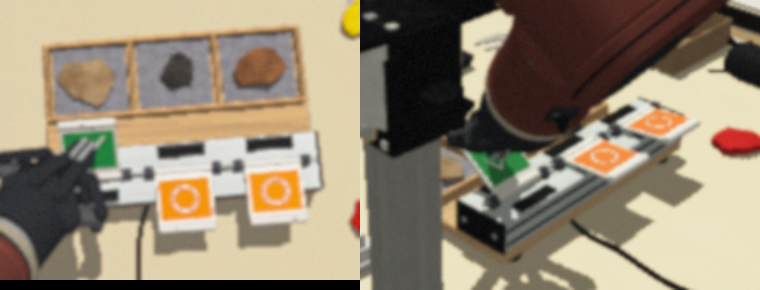

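The left tag is past vertical with its green face visible at crop (92,148). I can press it flat in this same orientation, and then do the middle tag the same way.

```bash
cat >> h.py <<'E'
def press(t):
    st(t,"fwd",bot.move_straight(W(t,.05,.09),max_speed=.1,max_force=8))
    st(t,"press",bot.move_straight(W(t,.05,.062),max_speed=.03,max_force=5))
    bot.hold(.2)
    st(t,"lift",bot.move_straight(bot.read_tcp_pos()+[0,0,.08]))
E
python3 - <<'E'
from h import *
press("left")
t="middle"
bot.move_straight(W("left",-.10,.15)); bot.move_straight(W(t,-.10,.15)); crops("c3")
bot.move_straight(W(t,-.10,.02)); st(t,"low","")
r=bot.move_straight(W(t,-.056,.02),max_speed=.08,max_force=6); st(t,"in",r)
if not r:
    r=bot.move_straight(W(t,-.056,.06),max_speed=.08,max_force=8); st(t,"up",r)
    if not r and arc(t):
        press(t); bot.move_straight(W(t,-.10,.17)); bot.move_to([.45,-.3,.25],A); crops("c4"); st(t,"end","")
E
```

```text
fwd False [0.05  0.003 0.09 ] [-0.2 -0.3 -0.4] 8.82
press True [0.05  0.003 0.067] [-2.  -0.8  6. ] 9.54
lift False [0.05  0.002 0.147] [-0.1 -0.1 -0. ] 10.43
low  [-0.099 -0.005  0.021] [0.8 0.3 1.1] 13.48
in False [-0.056 -0.003  0.02 ] [ 0.5 -0.4 -0.3] 14.18
up False [-0.056 -0.004  0.06 ] [ 0.5 -1.2 -0.3] 14.83
arc False [-0.046 -0.003  0.087] [-0.5  0.3 -0.7] 15.28
arc False [-0.033 -0.002  0.098] [-0.3 -0.2 -0.3] 15.6
arc False [-0.017 -0.001  0.104] [-0.2  0.8  0.5] 15.93
arc False [0.    0.    0.104] [-0.6 -0.3 -0.9] 16.25
arc False [0.017 0.001 0.098] [0.6 1.1 0.9] 16.57
arc False [0.029 0.002 0.088] [ 0.2 -0.4  0.4] 16.88
fwd False [0.05  0.003 0.09 ] [-0.6  0.6  0.9] 17.24
press True [0.05  0.003 0.068] [-2.   0.6  7. ] 17.97
lift False [0.05  0.002 0.146] [-0.2 -0.2 -1.2] 18.85Traceback (most recent call last):
  File "<stdin>", line 10, in <module>
plant.MotionError: the arm cannot take that pose within its joint ranges
```

Run:
```python
from h import *
t="middle"
bot.move_straight(W(t,-.06,.2)); bot.move_to([.45,-.35,.28],[-3.14,0,.41]); crops("c4"); st(t,"end","")
```

```text
end  [-0.2   -0.391  0.28 ] [ 0.6 -0.4 -0.3] 22.16
```

View pics/c4.png

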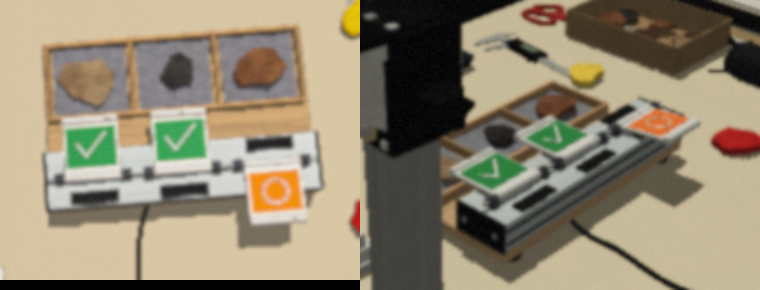

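Both tags now lie to the back, green face up, at crop (92,145) and (180,138). The presses ended against the stop at 6–7 N, well above the 1 N that turns a tag. The right tag is still orange, the sherds and board haven't moved, and the arm is clear.

```bash
python3 -c "
from plant import job
print(job.close_job())"
```

```text
the job is handed in; nothing more can be done
None
```

The tags of the cream sherd (left bay) and the black sherd (middle bay) are flipped to green and pressed flat at the back, the waiting orange-brown sherd's tag is untouched, and the job was handed in after about 22 s.

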